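Flip the flag of the ball valve

TASK

The ball valve has been checked. On the two-place stand, find the flag behind the nest that holds the ball valve and, pushing it with the fingers only, turn it up and over its hinge towards the robot until it lies fully down on the near side with its ring face up. Do not grasp or lift anything, push gently, and leave the other flag and all the parts as they are.

Things in the scene. Friction and masses are not known exactly. Their poses are not given: they have to be found in the camera images.
- stand: Fixed two-place flag stand, dark base plate 180 x 250 x 6 mm (x -145 to 35 mm). Origin on the table, straight below the middle of the hinge line; x points away from the robot, turned up to 0.25 rad, y left, z up. The flags' common hinge line is parallel to y, 70 mm up. In front of each flag, at x = -116, y = +65 or -65 mm, is a nest (rim 10 mm over the plate, inside 44 x 104 mm) for one part.
- flag_left (a joint): Angle of the left flag (y = +65 mm on the stand), rad: 0 = flat, pointing away from the robot, bar face up; 1.57 = upright; 3.14 = flat towards the robot, ring face up (end stop). Starts between 0 and 0.25. White plate 44 mm wide, 4 mm thick, free edge 80 mm from the hinge, 50 g. Hinge friction 0.06 N m, no spring: it stays at any angle and needs 1 to 2 N at the outer end.
- flag_right (a joint): The same for the right flag (y = -65 mm on the stand).
- flag_left_edge (a point): Middle of the free edge of the left flag, in the middle of its 4 mm thickness; moves with the flag. The axes turn with the flag: x points from the hinge to the free edge, y along the hinge line, z out of the bar face.
- flag_right_edge (a point): The same for the right flag.
- flag_left_hinge (a point): Fixed point on the hinge axis in the middle of the left flag, 70 mm above the table; axes as the stand's. Posts 6 mm thick in y, 18 mm in x, tops at 79 mm, stand 28 mm to either side. A rest arm, 14 mm wide, below the flag reaches 30 mm to front and back at 58 to 68 mm height; the space under the outer 45 mm of the flag is free.
- flag_right_hinge (a point): The same for the right flag.
- ball_valve: Brass ball valve with a red lever, 26 x 92 x 42 mm, loose, lying in one of the two nests; origin at the centre of its underside. Its nest tells which flag to turn.
- spare_coil: Black solenoid coil, 30 x 36 x 46 mm, loose, standing in the other nest; origin at the centre of its underside.
- thread_tape: White roll of thread tape, 54 mm across, 15 mm high, lying loose on the table behind the stand; origin at the centre of its underside.
- seal_jar: Clear jar with a black lid, 58 mm across, 56 mm high, standing loose to the left of the stand; origin at the centre of its underside.
Mind the look-alikes: they are no part of the job. What is shaped like the ball_valve but green or orange is not meant.

How it is judged:
At the end, for the whole second after the job is handed in: The flag behind the ball valve's nest lies on the near (robot's) side, above 3.0 rad (within 8 degrees of its stop) and at rest; the other flag is still on the far side, below 0.45 rad; valve, coil, tape roll and jar stand within 15 mm of where they were (((y of ball_valve in the frame of stand above 0.04 m and value of joint flag_left above 3 rad and velocity of joint flag_left below 0.05 rad/s and value of joint flag_right below 0.45 rad) or (y of ball_valve in the frame of stand below -0.04 m and value of joint flag_right above 3 rad and velocity of joint flag_right below 0.05 rad/s and value of joint flag_left below 0.45 rad)) and distance of each of ball_valve, spare_coil, thread_tape, seal_jar from where it was at the start of the episode below 0.015 m); the robot touches nothing.
It fails at once if the flag of the other part is raised ((y of ball_valve in the frame of stand above 0 m and value of joint flag_right above 0.45 rad) or (y of ball_valve in the frame of stand below 0 m and value of joint flag_left above 0.45 rad)).
It fails at once if the ball valve, the coil, the tape roll or the jar is lifted or shifted by more than 15 mm (distance of any of ball_valve, spare_coil, thread_tape, seal_jar from where it was at the start of the episode above 0.015 m).
It fails at once if the fingers push or squeeze the stand or a flag with more than 25 N (contact force between the fingers and stand above 25 N).
It fails at once if the arm or the gripper's body, not the fingers, presses on the stand or a flag with more than 5 N (contact force between the arm and stand above 5 N).
It also fails if it takes over 48 s, if anything falls off the work surface, if the arm or the gripper's body presses on something with over 40 N, if the wrist force passes 120 N, or if a joint passes its speed limit or range.

ROBOT

A 7-joint arm with a two-finger parallel gripper is mounted at the origin on a cart in front of the work surface, level with it; the furniture and walls round the work are solid. World frame = base frame: x ahead of the robot, y to its left, z up, the work surface at z = 0. Lengths are in m, angles in rad, forces in N, time in s.
With the tool pointing down it reaches from about 0.425 to 0.875 m from the base axis. Payload 4.7 kg.
Tool frame: the origin (TCP) lies midway between the tips of the shut fingers; the grasp point (between the pads) lies 19 mm behind it (env.grip_point_offset is the distance from the TCP to the grasp point, in m); z points along the fingers, y is the line along which they close (so a half turn about z gives the same grasp; the last joint's range is limited). The gripper opens to 87 mm and grips with 3 to 60 N. Pads are 19 mm wide; open, the fingers measure 117 mm over their backs; the gripper's body (75 mm by 190 mm) begins 51 mm behind the grasp point.
Start: joints at [-1.26, 0.321, -0.07, 1.45, 0.023, 1.371, -0.057], TCP at [0.19, 0.622, 0.223] pointing down, gripper open.
Joint ranges: [-2.86, 2.86], [-0.3, 2.09], [-1.38, 1.24], [0.06, 2.45], [-1.56, 4.7], [0.09, 2.05], [-2.69, 2.69]. Speed limits (rad/s): [2.57, 2.57, 3.14, 3.14, 3.14, 3.14, 3.14].

INTERFACE

Orientations are given as a unit quaternion [x, y, z, w].
In Python, from plant import env, monitor, read_camera, camera_model, job gives the robot as it stands. Calls block until the motion is done:
- env.movep(position, orientation): joint-space move of the TCP to a pose.
- env.movel(position, attitude=None, feed=0.15): straight line of the TCP; attitude=None keeps the orientation; feed is the mean speed in m/s.
- env.move_j(angles): joint-space move.
- env.move_gripper(opening): opening from 0.0 (shut) to 1.0 (fully open); the grip force is fixed at half the most; returns when the fingers have stopped.
- env.wait(seconds).
- env.inverse_kinematics(position, orientation): joint angles nearest the present ones, or None.
- monitor.observe(): the state.
- read_camera(name): name is "side" or "top"; returns (picture, depth): 420x560x3 uint8, red, green, blue; 420x560 float32, m along the optical axis (not along the pixel's ray), 0 where there is no reading.
- camera_model(name): a dict with "intrinsics" (3x3 intrinsics, pixels), "k1" (the pictures are not rectified: a ray, as slopes to the right and down, at radius r is drawn at 1 + k1 r^2 times it, then the intrinsics apply), "cam_to_world" (4x4, takes a point from camera to world coordinates). Camera axes: x right, y up, looking along -z (the intrinsics and any distortion apply to the point x, -y, -z); pixel columns grow to the right and rows downward; lengths in m; the calibration is good to about 2 mm. A picture is of the moment at which its call begins. camera_model takes no time and is no camera call.
A pose or a line that the arm cannot do raises env.MotionError and nothing moves.
- job.close_job(): hands the job in; it is judged then, once.
The state is a dict: "clock": time; "q": joint angles; "joint_velocities": joint speeds; "tau": joint torques, N m; "eef_pos": TCP position; "ee_rot": TCP orientation; "wrist_force": force on the tool from outside, world axes, zero at the start; "moment": the same for the moment, N m; "opening": opening from 0.0 (shut) to 1.0 (fully open); "finger_force": force on a finger pad.
Only numpy, scipy, OpenCV 4.12 (cv2) and the standard library are available. Lean on these libraries where they do the work, as an engineer would, in place of code of your own. Each camera call takes 0.05 s, during which the arm holds its last target. There are 200 camera calls.

## Working session

There is one attempt and no reset: what is moved stays moved. The work goes in short steps, each a Python script; the robot and the scene stay as the last script left them, time stands still between calls to the robot, and variables do not carry over. Pictures are saved under pics/ and viewed, at most 10 in all, crops included, and the job is handed in when it is done.

```bash
ls; mkdir -p pics; cat > h.py <<'E'
import numpy as np, cv2
from plant import env, monitor, read_camera, camera_model, job
def cloud(name, depth):
    m=camera_model(name);K=np.array(m["intrinsics"]);T=np.array(m["cam_to_world"])
    v,u=np.mgrid[0:420,0:560].astype(float)
    p=np.stack([u.ravel(),v.ravel()],1)[:,None]
    n=cv2.undistortPoints(p,K,np.array([m["k1"],0,0,0.]))[:,0]
    d=depth.ravel()
    c=np.stack([n[:,0]*d,-n[:,1]*d,-d,np.ones_like(d)],1)
    P=(c@T.T)[:,:3]; P[d==0]=np.nan
    return P.reshape(420,560,3)
E
python3 - <<'E'
from h import *
for n in("top","side"):
    p,d=read_camera(n); cv2.imwrite(f"pics/{n}0.png",p[:,:,::-1]); np.save(n+"0.npy",cloud(n,d))
    print(np.round(camera_model(n)["cam_to_world"],3).tolist())
E
```

```text
pics
[[0.029, 0.993, -0.113, 0.45], [-1.0, 0.03, 0.006, 0.141], [0.009, 0.113, 0.994, 1.209], [0.0, 0.0, 0.0, 1.0]]
[[0.752, 0.524, -0.399, 0.208], [-0.659, 0.587, -0.471, -0.292], [-0.013, 0.617, 0.787, 0.782], [0.0, 0.0, 0.0, 1.0]]
```

View pics/top0.png

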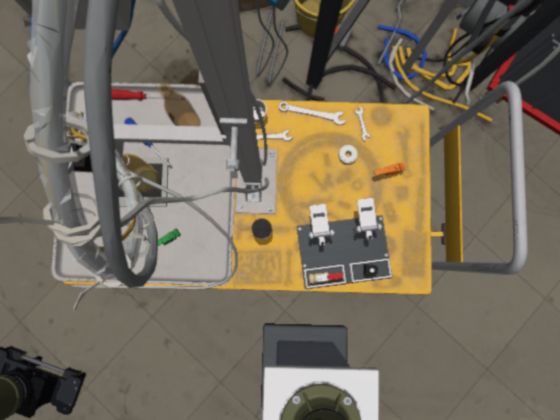

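View pics/side0.png

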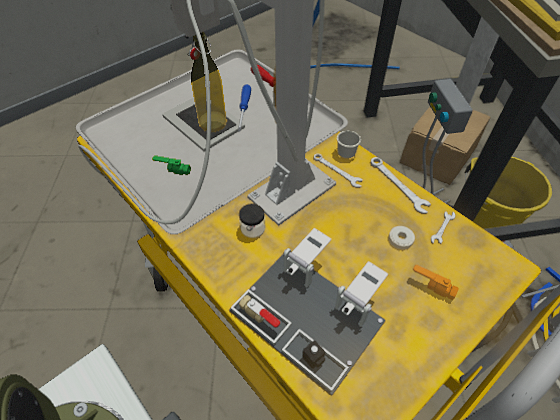

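Both views agree: the valve (brass with a red lever, top ≈(323,277)) is in the left nest, so the left flag (top ≈(319,222)) is the one to turn. The coil is in the right nest (372,270). A tall post stands behind and left of the stand, at (250,190). Next I'll measure the stand pose and the obstacles.

```bash
python3 - <<'E'
from h import *
P=np.load("top0.npy"); S=np.load("side0.npy")
im=cv2.imread("pics/top0.png")
for n,(u,v) in dict(valve=(323,277),lflag=(319,222),lfedge=(317,207),rfedge=(365,201),rflag=(367,215),plateTL=(303,228),jar=(262,232),tape=(348,155),nestL=(305,277),postbase=(255,200),post1=(240,150),post2=(225,90),post3=(205,30),tube=(130,270),tube2=(180,250),table=(400,130),bot=(320,400),wire=(215,190),bracket=(230,140)).items(): print(n,np.round(P[v,u],3))
print(monitor.observe()["eef_pos"])
# flags: white bright pixels in z 60..110mm
for nm,A,I in(("top",P,im),("side",S,cv2.imread("pics/side0.png"))):
    m=(I.min(2)>150)&(A[...,2]>.055)&(A[...,2]<.12)&(A[...,0]>.4)&(A[...,0]<.75)&(abs(A[...,1])<.25)
    k,l,st,c=cv2.connectedComponentsWithStats(m.astype(np.uint8))
    for i in range(1,k):
        if st[i,4]<40: continue
        Q=A[l==i]; q=Q.astype(np.float32)
        r=cv2.minAreaRect(q[:,:2]); print(nm,st[i],np.round(Q.mean(0),3),r,np.round(cv2.boxPoints(r),3).tolist(),
          "z",np.percentile(Q[:,2],[5,95]).round(3), "plane",np.linalg.lstsq(np.c_[Q[:,:2],np.ones(len(Q))],Q[:,2],rcond=None)[0].round(3))
    d=(I.max(2)<95)&(A[...,2]>-.0)&(A[...,2]<.03)&(A[...,0]>.4)&(A[...,0]<.75)&(abs(A[...,1]+.0)<.25)
    k,l,st,c=cv2.connectedComponentsWithStats(d.astype(np.uint8)); i=1+np.argmax(st[1:,4])
    r=cv2.minAreaRect(A[l==i][:,:2].astype(np.float32)); print(nm,"plate",r,np.round(cv2.boxPoints(r),3).tolist())
for A in (P,S):
  Q=A.reshape(-1,3);Q=Q[(Q[:,0]>.3)&(Q[:,0]<1.)&(Q[:,1]>-.35)&(Q[:,1]<.5)&(Q[:,2]>.12)]
  for z in np.arange(.1,1.2,.1):
    q=Q[(Q[:,2]>=z)&(Q[:,2]<z+.1)]
    if len(q): print(z.round(1),len(q),q.min(0).round(2),q.max(0).round(2))
E
```

```text
valve [0.401 0.004 0.045]
lflag [0.549 0.021 0.075]
lfedge [0.59  0.027 0.073]
rfedge [ 0.609 -0.102  0.081]
rflag [ 0.571 -0.108  0.078]
plateTL [0.536 0.059 0.011]
jar [0.518 0.174 0.057]
tape [ 0.755 -0.069  0.   ]
nestL [0.399 0.051 0.018]
postbase [0.611 0.198 0.018]
post1 [0.649 0.21  0.433]
post2 [0.655 0.207 0.704]
post3 [0.654 0.21  0.845]
tube [0.434 0.272 0.816]
tube2 [0.463 0.407 0.002]
table [ 0.836 -0.223 -0.001]
bot [0.073 0.004 0.03 ]
wire [0.562 0.244 0.495]
bracket [0.649 0.222 0.499]
[0.18999574 0.62108067 0.22156264]Traceback (most recent call last):
  File "<stdin>", line 13, in <module>
cv2.error: OpenCV(4.12.0) /io/opencv/modules/imgproc/src/convhull.cpp:143: error: (-215:Assertion failed) total >= 0 && (depth == CV_32F || depth == CV_32S) in function 'convexHull'
```

```bash
python3 -c "
import cv2
a=cv2.imread('pics/side0.png')[210:390,220:400];cv2.imwrite('pics/c1.png',cv2.resize(a,(600,600),interpolation=2))"
```

```text
(no output)
```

View pics/c1.png

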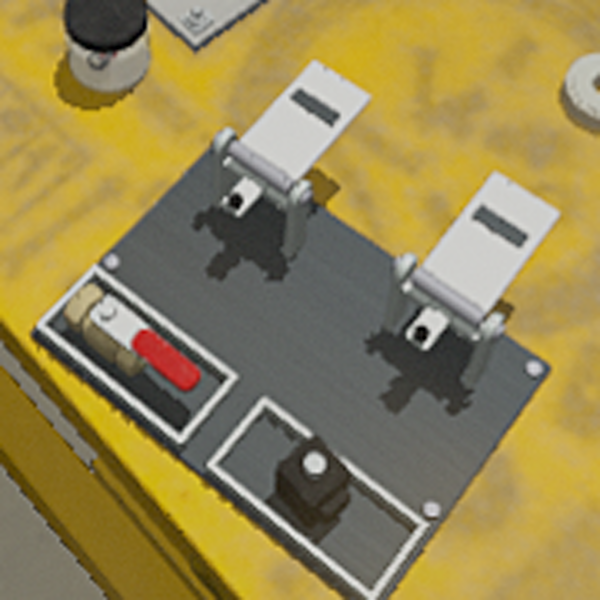

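The crop shows the valve in the left nest, both flags on the far side with bar face up, and only the coil in the right nest. I'll fix the array error and finish the fit.

```bash
python3 - <<'E'
from h import *
f=lambda a:np.ascontiguousarray(a,dtype=np.float32)
for nm in("top","side"):
    A=np.load(nm+"0.npy");A=np.nan_to_num(A,nan=-9);I=cv2.imread(f"pics/{nm}0.png")
    m=(I.min(2)>130)&(A[...,2]>.055)&(A[...,2]<.12)&(A[...,0]>.4)&(A[...,0]<.75)&(abs(A[...,1])<.25)
    k,l,st,c=cv2.connectedComponentsWithStats(m.astype(np.uint8))
    for i in range(1,k):
        if st[i,4]<40: continue
        Q=A[l==i]; r=cv2.minAreaRect(f(Q[:,:2])); print(nm,st[i],Q.mean(0).round(3),np.round(r[1],3),round(r[2],1),np.round(cv2.boxPoints(r),3).tolist(),
          "z",np.percentile(Q[:,2],[5,95]).round(3), "plane",np.linalg.lstsq(np.c_[Q[:,:2],np.ones(len(Q))],Q[:,2],rcond=None)[0].round(3))
    d=(I.max(2)<95)&(A[...,2]>-.01)&(A[...,2]<.025)&(A[...,0]>.33)&(A[...,0]<.75)&(abs(A[...,1])<.25)
    k,l,st,c=cv2.connectedComponentsWithStats(d.astype(np.uint8)); i=1+np.argmax(st[1:,4])
    r=cv2.minAreaRect(f(A[l==i][:,:2])); print(nm,"plate",r,np.round(cv2.boxPoints(r),3).tolist())
    Q=A.reshape(-1,3);Q=Q[(Q[:,0]>.25)&(Q[:,0]<1.)&(Q[:,1]>-.35)&(Q[:,1]<.6)]
    for z in np.arange(.1,1.2,.15):
        q=Q[(Q[:,2]>=z)&(Q[:,2]<z+.15)]
        if len(q): print(z.round(2),len(q),q.min(0).round(2),q.max(0).round(2))
E
```

```text
top [357 198  25  40 540] [ 0.569 -0.109  0.076] [0.066 0.106] 89.4 [[0.5120000243186951, -0.1469999998807907], [0.6179999709129333, -0.14800000190734863], [0.6190000176429749, -0.08299999684095383], [0.5130000114440918, -0.08100000023841858]] z [0.066 0.082] plane [0.118 0.015 0.01 ]
top [309 204  25  41 550] [0.549 0.019 0.073] [0.107 0.066] 17.3 [[0.4830000102519989, 0.03799999877810478], [0.503000020980835, -0.02500000037252903], [0.6050000190734863, 0.007000000216066837], [0.5849999785423279, 0.07000000029802322]] z [0.064 0.078] plane [0.054 0.02  0.043]
top plate ((0.47474154829978943, -0.05790017545223236), (0.1767183244228363, 0.24406714737415314), 9.351272583007812) [[0.36800000071525574, 0.04800000041723251], [0.40700000524520874, -0.19300000369548798], [0.5820000171661377, -0.164000004529953], [0.5419999957084656, 0.07699999958276749]]
0.1 2179 [ 0.41 -0.35  0.1 ] [0.86 0.52 0.25]
0.25 2969 [ 0.43 -0.35  0.25] [0.85 0.48 0.4 ]
0.4 3611 [0.53 0.16 0.4 ] [0.7  0.52 0.55]
0.55 4612 [0.42 0.18 0.55] [0.7  0.48 0.7 ]
0.7 5068 [0.4  0.18 0.7 ] [0.7  0.32 0.85]
0.85 15823 [0.43 
[... 953 characters left out ...]
  76] [ 0.523 -0.117  0.063] [0.025 0.014] 11.4 [[0.5080000162124634, -0.1120000034570694], [0.5109999775886536, -0.12600000202655792], [0.5360000133514404, -0.12099999934434891], [0.5329999923706055, -0.10700000077486038]] z [0.06  0.065] plane [-0.069  0.03   0.102]
side plate ((0.495871365070343, 0.023137040436267853), (0.08083362877368927, 0.09712015092372894), 5.494581699371338) [[0.45100000500679016, 0.06800000369548798], [0.46000000834465027, -0.028999999165534973], [0.5410000085830688, -0.020999999716877937], [0.531000018119812, 0.07500000298023224]]
0.1 3279 [ 0.41 -0.34  0.1 ] [0.81 0.54 0.25]
0.25 6514 [ 0.43 -0.35  0.25] [0.71 0.57 0.4 ]
0.4 2151 [0.56 0.16 0.4 ] [0.7  0.28 0.48]
```

```bash
cat >> h.py <<'E'
from scipy.spatial.transform import Rotation as R
yaw=np.deg2rad(9.4); O=np.array([.529,-.049,0])
Rz=R.from_euler('z',yaw)
def w(x,y,z): return O+Rz.apply([x,y,z])     # stand -> world, m
def att(tilt,flip=1):                         # tip leans to +y of stand; tool y along stand x
    t=np.deg2rad(tilt); zt=np.array([0,np.sin(t),-np.cos(t)]); yt=np.array([flip,0,0.])
    return (Rz*R.from_matrix(np.c_[np.cross(yt,zt),yt,zt])).as_quat()
def arc(phi,r=.055,up=.020,dn=.005):          # TCP x,z in stand for flag angle phi
    s,c=np.sin(phi),np.cos(phi)
    h=.002+.015*s+(up*c if c>0 else -dn*c)
    return r*c+h*s, .070+r*s-h*c
E
python3 - <<'E'
from h import *
for flip in(1,-1):
  for tilt in (0,35):
    for p in [(.06,.01,.15),(.06,.01,.042),(.06,.047,.042),(.03,.05,.14),(-.055,.06,.078),(-.055,.04,.2)]:
        q=env.inverse_kinematics(w(*p),att(tilt,flip)); print(flip,tilt,p,None if q is None else np.round(q,2))
print([np.round(arc(a),3).tolist() for a in np.linspace(0,np.pi,9)])
for n in("top","side"):
    P=np.load(n+"0.npy").reshape(-1,3); P=P[np.isfinite(P[:,0])]; r=np.hypot(P[:,0],P[:,1]); a=np.degrees(np.arctan2(P[:,1],P[:,0]))
    m=(r<.58)&(r>.2)&(P[:,2]>.08)&(a>-30)&(a<80)
    H=np.unique(np.c_[(a[m]//10*10),(P[m,2]//.1*.1).round(1),(r[m]//.1*.1).round(1)],axis=0,return_counts=True); print(np.c_[H[0],H[1]].tolist())
E
```

```text
1 0 (0.06, 0.01, 0.15) [-0.6   0.28  0.72  1.73 -0.19  1.21  0.33]
1 0 (0.06, 0.01, 0.042) [-0.59  0.42  0.72  1.83 -0.32  1.02  0.42]
1 0 (0.06, 0.047, 0.042) [-0.59  0.38  0.64  1.84 -0.27  1.    0.32]
1 0 (0.03, 0.05, 0.14) [-0.64  0.19  0.66  1.83 -0.12  1.17  0.21]
1 0 (-0.055, 0.06, 0.078) [-0.71  0.05  0.67  2.09 -0.04  1.02  0.14]
1 0 (-0.055, 0.04, 0.2) [-0.28 -0.06  0.25  1.92  0.02  1.28  0.13]
1 35 (0.06, 0.01, 0.15) [-0.41  0.67  1.04  1.6  -0.96  1.73  0.95]
1 35 (0.06, 0.01, 0.042) [-0.37  0.8   0.98  1.66 -1.05  1.62  1.07]
1 35 (0.06, 0.047, 0.042) [-0.44  0.77  0.98  1.71 -1.06  1.58  1.03]
1 35 (0.03, 0.05, 0.14) [-0.51  0.58  1.05  1.73 -0.92  1.65  0.93]
1 35 (-0.055, 0.06, 0.078) [-0.53  0.49  1.05  1.97 -0.86  1.5   1.05]
1 35 (-0.055, 0.04, 0.2) [-0.14  0.19  0.58  1.83 -0.59  1.55  0.75]
-1 0 (0.06, 0.01, 0.15) [-0.86  0.38  1.07  1.74 -0.35  1.24 -2.68]
-1 0 (0.06, 0.01, 0.042) [-0.84  0.56  1.07  1.83 -0.56  1.08 -2.54]
-1 0 (0.06, 0.047, 0.042) [-0.91  0.54  1.07  1.85 -0.54  1.07 -2.61]
-1 0 (0.03, 0.05, 0.14) None
-1 0 (-0.055, 0.06, 0.078) None
-1 0 (-0
[... 543 characters left out ...]
.027, 0.12], [-0.046, 0.102], [-0.055, 0.077]]
[[-20.0, 0.0, 0.5, 4.0], [-10.0, 0.0, 0.5, 5.0], [0.0, 0.0, 0.5, 5.0], [20.0, 0.1, 0.4, 29.0], [20.0, 0.1, 0.5, 45.0], [20.0, 0.2, 0.5, 82.0], [20.0, 0.8, 0.5, 285.0], [20.0, 0.9, 0.5, 5231.0], [30.0, 0.0, 0.4, 16.0], [30.0, 0.1, 0.4, 2.0], [30.0, 0.5, 0.5, 1.0], [30.0, 0.6, 0.5, 911.0], [30.0, 0.7, 0.5, 674.0], [30.0, 0.8, 0.5, 2171.0], [30.0, 0.9, 0.5, 1947.0], [60.0, 0.2, 0.5, 9.0], [60.0, 0.3, 0.5, 114.0], [70.0, 0.2, 0.5, 27.0], [70.0, 0.3, 0.5, 545.0]]
[[-10.0, 0.0, 0.5, 5.0], [0.0, 0.0, 0.5, 3.0], [20.0, 0.0, 0.4, 1.0], [20.0, 0.1, 0.4, 74.0], [20.0, 0.1, 0.5, 130.0], [20.0, 0.2, 0.5, 177.0], [30.0, 0.0, 0.4, 33.0], [30.0, 0.1, 0.4, 7.0]]
```

```bash
python3 - <<'E'
from h import *
for n in("top","side"):
    P=np.load(n+"0.npy").reshape(-1,3); P=P[np.isfinite(P[:,0])]; r=np.hypot(P[:,0],P[:,1]); a=np.degrees(np.arctan2(P[:,1],P[:,0]))
    m=(r<.62)&(r>.2)&(P[:,2]>.06)&(a>12)&(a<80)
    for z in np.arange(.05,1,.1):
        k=m&(P[:,2]>=z)&(P[:,2]<z+.1)
        for a0 in range(10,80,10):
            kk=k&(a>=a0)&(a<a0+10)
            if kk.sum()>3: print(n,round(z,2),a0,kk.sum(),P[kk].min(0).round(2),P[kk].max(0).round(2),"rmin",r[kk].min().round(3))
o=monitor.observe(); print(R.from_quat(o["ee_rot"]).as_matrix().round(2).tolist())
for rad in(.36,.39,.42,.45):
  for z in(.2,.28):
    for ang in(1.25,0.05):
      zt=np.array([0,0,-1.]); yt=np.array([-np.sin(ang),np.cos(ang),0])
      for s in(1,-1):
        q=env.inverse_kinematics([rad*np.cos(ang),rad*np.sin(ang),z],R.from_matrix(np.c_[np.cross(s*yt,zt),s*yt,zt]).as_quat())
        print(rad,z,ang,s,None if q is None else np.round(q,2).tolist())
E
```

```text
top 0.05 10 10 [0.51 0.15 0.06] [0.55 0.19 0.06] rmin 0.539
top 0.05 20 34 [0.41 0.2  0.06] [0.52 0.24 0.15] rmin 0.479
top 0.05 30 42 [0.38 0.24 0.06] [0.42 0.27 0.11] rmin 0.466
top 0.15 20 100 [0.45 0.23 0.15] [0.51 0.26 0.25] rmin 0.503
top 0.25 10 18 [0.58 0.17 0.3 ] [0.59 0.19 0.35] rmin 0.613
top 0.25 20 108 [0.5  0.25 0.25] [0.54 0.3  0.31] rmin 0.565
top 0.25 60 179 [0.19 0.52 0.29] [0.21 0.56 0.34] rmin 0.554
top 0.25 70 1073 [0.12 0.52 0.29] [0.21 0.59 0.35] rmin 0.551
top 0.35 10 62 [0.57 0.19 0.35] [0.59 0.21 0.43] rmin 0.608
top 0.35 20 21 [0.57 0.21 0.43] [0.58 0.21 0.45] rmin 0.607
top 0.35 60 53 [0.21 0.56 0.38] [0.22 0.58 0.39] rmin 0.599
top 0.35 70 1008 [0.14 0.56 0.35] [0.21 0.6  0.45] rmin 0.596
top 0.45 20 280 [0.53 0.21 0.45] [0.58 0.29 0.55] rmin 0.606
top 0.45 70 234 [0.16 0.58 0.45] [0.2  0.6  0.49] rmin 0.61
top 0.55 10 152 [0.57 0.19 0.58] [0.59 0.21 0.63] rmin 0.603
top 0.55 20 100 [0.53 0.21 0.55] [0.58 0.31 0.63] rmin 0.605
top 0.55 30 789 [0.45 0.3  0.57] [0.53 0.35 0.65] rmin 0.538
top 0.65 30 1239 [0.41 0.28 0.65] [0.51 0.34 0.75] rmin 0.502
top 0.7
[... 1992 characters left out ...]
.45, 1.55]
0.42 0.28 1.25 -1 [-1.35, -0.2, 0.03, 1.88, 0.01, 1.45, -1.64]
0.42 0.28 0.05 1 [0.01, -0.19, -0.11, 1.88, -0.02, 1.45, 1.53]
0.42 0.28 0.05 -1 [-0.72, -0.26, 0.51, 1.9, 0.12, 1.47, -1.76]
0.45 0.2 1.25 1 [-1.08, -0.08, -0.21, 1.94, -0.02, 1.28, 1.53]
0.45 0.2 1.25 -1 [-1.36, -0.09, 0.05, 1.95, 0.0, 1.28, -1.63]
0.45 0.2 0.05 1 [-0.58, -0.12, 0.44, 1.97, 0.05, 1.28, 1.46]
0.45 0.2 0.05 -1 [-0.72, -0.13, 0.56, 1.97, 0.07, 1.29, -1.7]
0.45 0.28 1.25 1 [-1.09, -0.12, -0.2, 1.82, -0.02, 1.44, 1.54]
0.45 0.28 1.25 -1 [-1.36, -0.13, 0.05, 1.83, 0.01, 1.44, -1.64]
0.45 0.28 0.05 1 [0.01, -0.12, -0.1, 1.82, -0.01, 1.44, 1.53]
0.45 0.28 0.05 -1 [-0.72, -0.18, 0.54, 1.84, 0.09, 1.45, -1.72]
```

```bash
python3 - <<'E'
from h import *
env.move_gripper(0.0)
env.move_j([-1.26,-.26,0,1.94,0,1.47,1.57])
print(monitor.observe()["eef_pos"])
env.move_j([.35,-.26,0,1.94,0,1.47,1.57])
o=monitor.observe(); print(o["clock"],o["eef_pos"],np.round(o["wrist_force"],1))
for flip in(1,-1):
  for tilt in(35,):
    for p in [(.06,.0,.20),(.06,.005,.042),(.06,.047,.042),(.03,.05,.14),(-.055,.06,.078),(-.055,.04,.2)]:
        q=env.inverse_kinematics(w(*p),att(tilt,flip)); print(flip,tilt,p,None if q is None else np.round(q,2))
E
```

```text
[0.14355579 0.36045823 0.27711834]
5.0833 [ 0.35457629 -0.15665169  0.27696121] [-0.  -0.9 -0.2]
1 35 (0.06, 0.0, 0.2) [ 0.4   0.42 -0.08  1.5  -0.5   1.54  0.58]
1 35 (0.06, 0.005, 0.042) [ 0.41  0.57 -0.1   1.63 -0.5   1.29  0.7 ]
1 35 (0.06, 0.047, 0.042) [ 0.38  0.54 -0.13  1.68 -0.51  1.25  0.67]
1 35 (0.03, 0.05, 0.14) [ 0.38  0.37 -0.11  1.7  -0.52  1.39  0.61]
1 35 (-0.055, 0.06, 0.078) [ 0.43  0.3  -0.09  1.94 -0.53  1.27  0.75]
1 35 (-0.055, 0.04, 0.2) [ 0.43  0.18 -0.06  1.81 -0.51  1.5   0.66]
-1 35 (0.06, 0.0, 0.2) [-0.4   0.63  1.06  1.54 -0.94  1.8  -2.24]
-1 35 (0.06, 0.005, 0.042) [-0.4   0.86  1.06  1.66 -1.11  1.67 -2.04]
-1 35 (0.06, 0.047, 0.042) [-0.48  0.82  1.06  1.71 -1.12  1.63 -2.08]
-1 35 (0.03, 0.05, 0.14) [-0.51  0.58  1.07  1.73 -0.93  1.65 -2.2 ]
-1 35 (-0.055, 0.06, 0.078) [-0.54  0.5   1.07  1.97 -0.87  1.51 -2.08]
-1 35 (-0.055, 0.04, 0.2) [-0.54  0.29  1.07  1.84 -0.69  1.62 -2.29]
```

```bash
python3 - <<'E'
from h import *
env.movep(w(.06,0,.20),att(35))
env.movel(w(.06,0,.042),feed=.12)
env.movel(w(.06,.022,.042),feed=.05)
o=monitor.observe(); print(o["clock"],o["eef_pos"],w(.06,.022,.042),np.round(o["wrist_force"],1))
p,d=read_camera("side"); q,_=read_camera("top")
cv2.imwrite("pics/c2.png",np.hstack([cv2.resize(p[190:370,220:400],(400,400),interpolation=2),cv2.resize(q[170:300,270:400],(400,400),interpolation=2)])[:,:,::-1])
E
```

```text
8.2 [ 0.58458288 -0.0172679   0.04205271] [ 0.58460116 -0.01749585  0.042     ] [ 1.  -0.1  0.5]
```

View pics/c2.png

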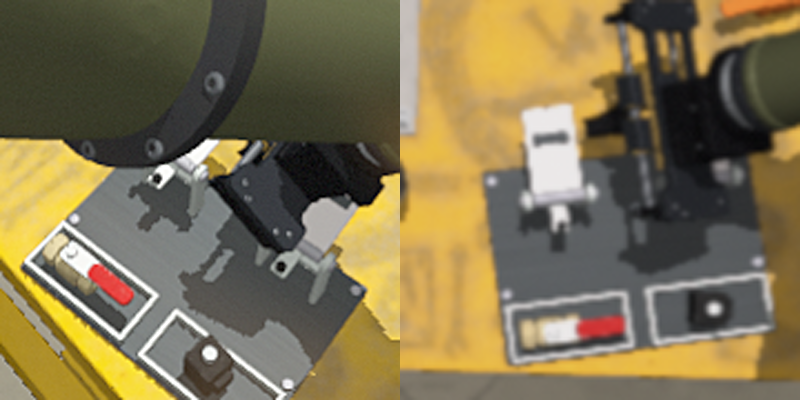

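The top crop shows the tip at ≈(592,125), about 14 mm right of the left flag's edge (578,125) and inside its free end, as planned. Next I'll insert the tip under the flag and sweep it over, checking the force as it goes.

```bash
python3 - <<'E'
from h import *
f0=np.array(monitor.observe()["wrist_force"])
def go(p,feed):
    env.movel(w(*p),feed=feed); o=monitor.observe(); f=np.array(o["wrist_force"])-f0
    print(round(o["clock"],1),np.round(p,3),np.round(f,1))
    if np.linalg.norm(f)>12: raise SystemExit("force")
go((.06,.048,.042),.04)
for phi in np.deg2rad([0,15,30,45,60,75,90,105]):
    x,z=arc(phi); go((x,.048+.008*np.clip((phi-1)/.8,0,1),z),.06)
p,d=read_camera("side"); q,_=read_camera("top")
cv2.imwrite("pics/c3.png",np.hstack([cv2.resize(p[190:370,220:400],(400,400),interpolation=2),cv2.resize(q[170:300,270:400],(400,400),interpolation=2)])[:,:,::-1])
E
```

```text
9.1 [0.06  0.048 0.042] [ 1.  -0.7 -0.2]
9.4 [0.055 0.048 0.048] [ 0.2 -1.9  0. ]
9.8 [0.06  0.048 0.06 ] [ 1.2 -3.4 -0.3]
10.1 [0.061 0.048 0.074] [ 1.2 -2.7 -0.7]
10.6 [0.058 0.048 0.09 ] [ 0.7 -1.1 -0.3]
11.0 [0.049 0.048 0.105] [ 1.5 -0.7  0.3]
11.5 [0.035 0.051 0.118] [ 0.6 -0.8  0.1]
11.9 [0.017 0.054 0.125] [-0.3 -0.8 -0.3]
12.3 [0.003 0.056 0.128] [ 0.6 -2.  -0.2]
```

View pics/c3.png

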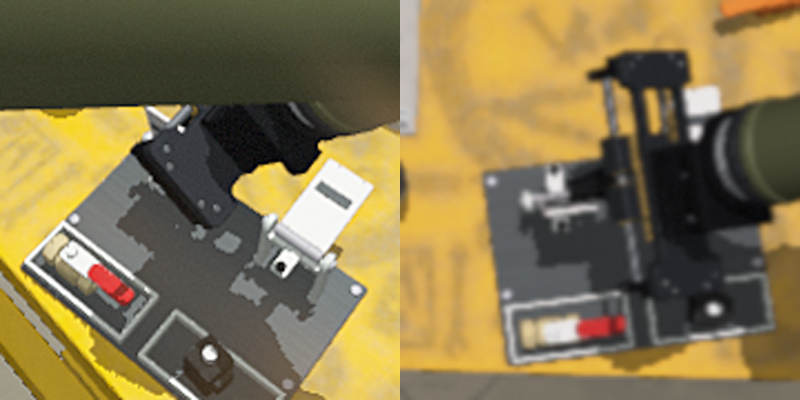

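The left flag is upright, seen edge-on at ≈(575,212) in the top crop, with the finger behind it. The right flag hasn't moved. I'll carry on over and down.

```bash
python3 - <<'E'
from h import *
f0=np.array([1,-.1,.5])
def go(p,feed):
    env.movel(w(*p),feed=feed); o=monitor.observe(); f=np.array(o["wrist_force"])-f0
    print(round(o["clock"],1),np.round(p,3),np.round(f,1))
    if np.linalg.norm(f)>12: raise SystemExit("force")
for d in [115,125,135,145,155,165,172,178]:
    phi=np.deg2rad(d); x,z=arc(phi); go((x,min(.056+.002*(d-105)/10*1.5,.063),z),.05)
for _ in range(4):
    z-=.001; env.movel(w(x,.063,z),feed=.02); f=np.array(monitor.observe()["wrist_force"])-f0; print(round(z,4),f.round(1))
    if f[2]>5: break
env.movel(w(x,.063,z+.06),feed=.1)
env.movel(w(x,.0,.25),feed=.15)
env.move_j([.35,-.26,0,1.94,0,1.47,1.57])
p,d=read_camera("side"); q,dq=read_camera("top")
for n,D in(("top",dq),("side",d)): np.save(n+"1.npy",cloud(n,D))
cv2.imwrite("pics/c4.png",np.hstack([cv2.resize(p[190:370,220:400],(400,400),interpolation=2),cv2.resize(q[170:300,270:400],(400,400),interpolation=2)])[:,:,::-1])
A=np.load("top1.npy").reshape(-1,3); B=Rz.inv().apply(np.nan_to_num(A)-O)
m=(B[:,2]>.055)&(B[:,2]<.1)&(B[:,0]>-.1)&(B[:,0]<.1)
for y in(.065,-.065):
  k=m&(abs(B[:,1]-y)<.018)&(abs(B[:,0])>.03)
  print(y,B[k,0].min().round(3),B[k,0].max().round(3),np.polyfit(B[k,0],B[k,2],1).round(3))
print(monitor.observe()["clock"])
E
```

```text
12.8 [-0.007  0.059  0.127] [-0.5  0.3 -1.2]
13.2 [-0.017  0.062  0.125] [-0.8 -0.  -0.1]
13.5 [-0.027  0.063  0.12 ] [ 0.1  1.  -0.7]
13.9 [-0.037  0.063  0.114] [-0.2 -0.9 -1. ]
14.3 [-0.044  0.063  0.105] [-1.6 -1.  -0.7]
14.7 [-0.05   0.063  0.095] [-1.7 -0.8 -1.3]
15.0 [-0.053  0.063  0.087] [-1.1 -0.2  0.1]
15.3 [-0.055  0.063  0.079] [-0.8  0.4 -0.3]
0.0784 [-0.6  0.6 -0.4]
0.0774 [-1.9 -0.8  2.9]
0.0764 [-3.  -1.4  7.3]
0.065 -0.08 -0.03 [-0.002  0.072]
-0.065 -0.031 0.078 [0.102 0.073]
18.7917
```

View pics/c4.png

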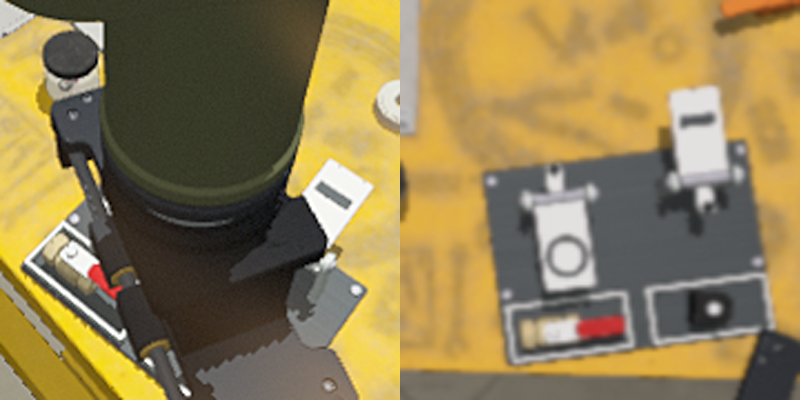

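The left flag lies flat on the near side with its ring up (ring at ≈(567,256), slope −0.002). The right flag and the parts are unmoved, and the robot is clear.

```bash
python3 -c "
from plant import job; print(job.close_job())"
```

```text
the job is handed in; nothing more can be done
None
```

The left flag, behind the ball valve's nest, now lies fully down on the near side with its ring face up, and the job is handed in; the last picture showed the other flag and the parts where they were and the robot clear.

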